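Vent the vacuum drying box and lift off its cover

TASK

The clear box cover is held down by vacuum: first turn the red vent tap on its top fully open (clockwise, up to its stop) while the cover still sits on its base. Then lift the cover straight off by its black bar and set it down gently, right way up, in the middle of the blue pad, with the tap left open; do not pull at the cover before the tap is open, and leave the other things where they are.

Things in the scene. Friction and masses are not known exactly. Their poses are not given: they have to be found in the camera images.
- dry_base: fixed aluminium base of the drying box, 166 (x) x 136 (y) mm, 20 mm high where the cover stands; a lip 7 mm higher runs round the cover with 2.5 mm play, so the cover cannot turn. Origin at the centre of its underside. On it stands a white rack with a green circuit board; rack and board reach 70 mm above the surface the cover stands on, so the cover must go straight up by at least 80 mm before it moves sideways.
- vac_lid: loose clear plastic cover, an upside-down box 140 (x) x 110 (y) x 85 mm high, open below, about 0.46 kg with its tap; origin at the centre of its open lower rim, z up. On its flat top (85 mm above the origin) are the black bar (lid_grip) and the vent tap.
- lid_grip (a point): centre of the black grip bar on the cover, axes those of the cover. The bar is 54 mm long along the cover's x, 14 mm wide (y), 18 mm high; this point is 31 mm above the cover's flat top, 116 mm above its lower rim and 10 mm to -x of its centre; 22 mm of free space under the bar. The bar is close above the centre of mass: gripped across its width it carries the cover level.
- tap_pivot (a point): point on the vent tap's upright axis, on the cover, 50 mm to +x of lid_grip, at half the height of the red lever, 26 mm above the flat top (5 mm below the height of lid_grip); axes those of the cover.
- tap_lever (a point): point on the red tap lever at half its height, 45 mm from the tap's axis. The lever is 10 mm wide and 16 mm high, its end 58 mm from the axis, its underside 18 mm above the flat top. Shut, it points along the cover's +y; open, along the cover's +x.
- vent_tap (a joint): angle of the vent tap: 0 shut, grows clockwise seen from above, stop at 1.57 (fully open). It turns stiffly with about 0.06 N m and stays where it is left, so a light push (about 1.5 N) against the side of the lever, from the side of the black bar towards +x of the cover, turns it. Below about 1.15 the cover is held down (in the model the tap's inlet elbow lies under the rack) and pulling does not free it.
- lid_pad: fixed flat blue pad, 180 (x) x 150 (y) x 5 mm; origin at the centre of its underside, top 5 mm above it.
- tape_measure: yellow tape measure, 63 x 80 x 38 mm, bystander; origin at the centre of its underside.
- solder_reel: reel of solder, 58 mm across, 36 mm high, bystander; origin at the centre of its underside.

How it is judged:
By the outcome, as a careful person would: the job done as asked, in the order asked, and still so for the second after the job is handed in, with the robot touching nothing.
It also fails if it takes over 48 s, if anything falls off the work surface, if the arm or the gripper's body presses on something with over 40 N, if the wrist force passes 120 N, or if a joint passes its speed limit or range.

ROBOT

A 6-joint arm with a two-finger parallel gripper is mounted at the origin on the work surface; the furniture and walls round the work are solid. World frame = base frame: x ahead of the robot, y to its left, z up, the work surface at z = 0. Lengths are in m, angles in rad, forces in N, time in s.
With the tool pointing down it reaches from about 0.35 to 0.8 m from the base axis. Payload 7.3 kg.
Tool frame: the origin (TCP) lies at the very end of the fingers, on their centre line; the grasp point (between the pads) lies behind it (grasp_offset is the x of the grasp point in the tool frame, in m); x points along the fingers, y is the direction in which the jaws open and shut, and the axes are right-handed (so a half turn about x gives the same grasp; the last joint's range is limited). The gripper opens to 85 mm and grips with 20 to 120 N. Pads are 22 mm wide; open, the fingers measure 114 mm over their backs; the gripper's body (76 mm by 85 mm) begins 54 mm behind the grasp point. The pads swing forward as they close: fully open they stand 13 mm farther back than shut.
Start: joints at [1.183, 0.342, 1.524, -0, 1.275, -0.146], TCP at [0.126, 0.51, 0.231] pointing down, gripper open.
Joint ranges: [-2.53, 2.53], [-0.77, 2.02], [0.04, 2.7], [-1, 4.14], [0.28, 2.66], [-3.11, 3.11]. Speed limits (rad/s): [2.57, 2.57, 3.14, 3.14, 3.14, 3.14].

INTERFACE

Orientations are given as a rotation vector (axis times angle).
In Python, from plant import * gives the robot as it stands.
- The arm moves only by the tool jog_arm, never from a script. Its argument "steps" is a list of rows, each an object with "delta_rot": the turn, a rotation vector about the world's x, y, z in degrees, a list of three; "dp": the shift along the world's x, y, z in cm, a list of three; "claw": the opening, from 0 (shut) to 1 (fully open). A call has 1 to 12 rows; each row is the pose to reach, as a shift and turn from the pose commanded when the call began; what a row does not reach only later rows make up. A row lasts 1/12 s, in which the tool goes at most 41.7 mm and 7.16 degrees, less where a joint would pass 70% of its speed; a pose out of reach is approached as far as the arm can. A call with a gripper value outside its range is refused whole. The fingers move at their own pace and stop on an object; "force" is the grip in N (left out, the last holds). Time passes only in rows, so rows that repeat a pose let the fingers close. It gives the time, the measured TCP pose, the force and the opening at its end, in the units of the state.
- observe(): the state, without advancing time (a new reading comes with each control period).
- capture(name): name is "scene" or "side" or "wrist"; returns a dict with "img" (384x512x3 uint8, red, green, blue), "range_z" (384x512 float32, m along the optical axis (not along the pixel's ray), 0 where there is no reading), "fx", "fy", "cx", "cy" (pixels), "xyz" and "orientation" of the camera in the world. Camera axes: x right, y down, z forward; pixel columns grow to the right and rows downward; lengths in m; the calibration is good to about 2 mm. A picture is of the moment at which its call begins.
- hand_in(): hands the job in, once; it reports no verdict.
The state is a dict: "time": time; "joint_pos": joint angles; "joint_velocities": joint speeds; "joint_torque": joint torques, N m; "eef_pos": TCP position; "ee_rot": TCP orientation; "force": force on the tool from outside, world axes, zero at the start; "ft_torque": the same for the moment, N m; "finger_gap": finger opening in m.
Only numpy, scipy, OpenCV 4.12 (cv2) and the standard library are available. Lean on these libraries where they do the work, as an engineer would, in place of code of your own. Each camera call takes 0.05 s, during which the arm holds its last target. There are 200 camera calls.

## Working session

There is one attempt and no reset: what is moved stays moved. The work goes in short steps, Python scripts to look and compute and a tool call to move; the robot and the scene stay as the last step left them, time stands still between calls to the robot, and variables do not carry over. Pictures are saved under pics/ and viewed, about 8 in all and at most 12, crops included, and the job is handed in when it is done.

Besides the shell and the picture viewer there is one more tool, called after "Request:" by a JSON object that holds its "op" and its "data". jog_arm: Moves the arm, as the interface text tells. Its arguments: {"type":"object","properties":{"steps":{"type":"array","items":{"type":"object","properties":{"delta_rot":{"type":"array","items":{"type":"number"}},"dp":{"type":"array","items":{"type":"number"}},"claw":{"type":"number"}}}},"force":{"type":"number"}},"required":["steps"]}

```bash
mkdir -p pics; ls
cat > h.py <<'E'
from plant import *
import numpy as np, cv2
from scipy.spatial.transform import Rotation as R
def rot(c): 
    o=np.array(c["orientation"],float)
    return o if o.shape==(3,3) else (R.from_rotvec(o).as_matrix() if o.size==3 else R.from_quat(o).as_matrix())
def ray(c,u,v):
    d=rot(c)@np.array([(u-c["cx"])/c["fx"],(v-c["cy"])/c["fy"],1.]); return np.array(c["xyz"]),d
def onz(c,u,v,z):
    o,d=ray(c,u,v); return o+d*(z-o[2])/d[2]
def cloud(c):
    v,u=np.mgrid[:384,:512]; z=c["range_z"]
    p=np.stack([(u-c["cx"])/c["fx"]*z,(v-c["cy"])/c["fy"]*z,z],-1)
    return p@rot(c).T+np.array(c["xyz"])
def blob(c,mask,n=1):
    k,l,s,ce=cv2.connectedComponentsWithStats(mask.astype(np.uint8)); i=1+np.argsort(-s[1:,4])[:n]
    return [(l==j) for j in i],s[i],ce[i]
E
python3 - <<'E'
from h import *
import pickle
s=observe(); print({k:np.round(v,3) for k,v in s.items()})
cs={n:capture(n) for n in("scene","side","wrist")}
pickle.dump(cs,open("c0.pkl","wb"))
for n,c in cs.items(): print(n,c["xyz"],c["orientation"],c["fx"],c["cx"],c["cy"])
cv2.imwrite("pics/a.png",cv2.cvtColor(np.vstack([cv2.resize(cs["scene"]["img"],(800,600))]),cv2.COLOR_RGB2BGR))
cv2.imwrite("pics/b.png",cv2.cvtColor(np.hstack([cs["side"]["img"],cs["wrist"]["img"]])[:, :],cv2.COLOR_RGB2BGR)[:, ::1][:,:1024]) 
im=cv2.imread("pics/b.png"); cv2.imwrite("pics/b.png",cv2.resize(im,(800,300)))
E
```

```text
pics
{'time': np.float64(0.0), 'joint_pos': array([ 1.183,  0.343,  1.525,  0.   ,  1.275, -0.146]), 'joint_velocities': array([ 0.001,  0.   , -0.   ,  0.   , -0.   , -0.001]), 'joint_torque': array([ 0.0000e+00, -4.3369e+01, -2.4601e+01, -0.0000e+00,  8.0000e-03,
       -0.0000e+00]), 'eef_pos': array([0.126, 0.509, 0.231]), 'ee_rot': array([ 0.189,  1.563, -0.191]), 'force': array([-0.269, -0.362, -0.751]), 'ft_torque': array([ 0.028, -0.01 ,  0.02 ]), 'finger_gap': np.float64(0.086)}
scene [-0.0180088  -0.37975885  0.51294626] [-1.91540161  0.8724453  -0.51056276] 388.1985785560041 255.60030988412035 193.08528210700922
side [ 0.13443554 -0.22945204  0.85580325] [-2.27851391  1.11477685 -0.38828589] 437.69329734856564 255.76063987853192 192.78295890502483
wrist [0.05306868 0.52824506 0.37270379] [2.28247377 1.78623156 0.26285721] 314.4742046314304 259.2302037282076 188.78409179102476
```

View pics/a.png

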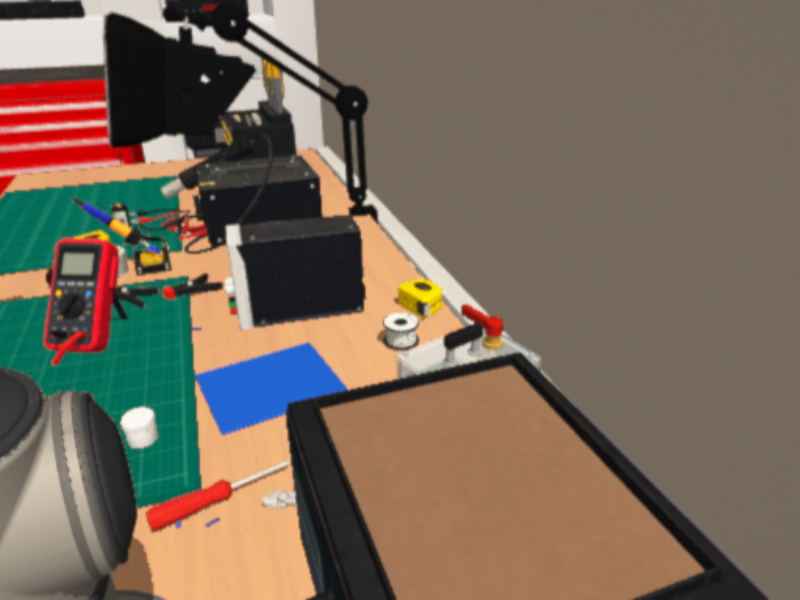

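View pics/b.png

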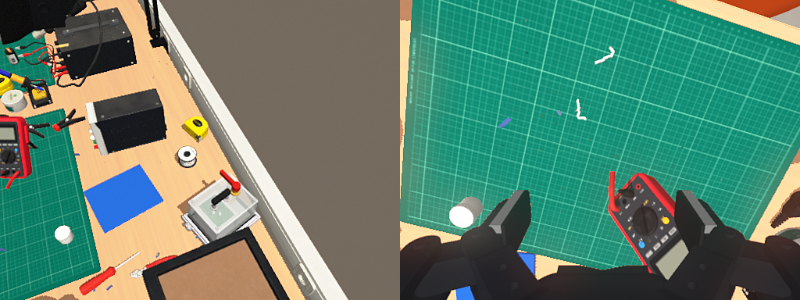

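The scene view shows the pad at about (270,385) and the cover half hidden behind a dark framed box, with its red tap at (485,320). The side view (in the 800x300 montage) shows the pad at (122,198), the cover at (222,205), its bar at (220,198) and the red lever at (231,182), with a wall close behind it. Next I'll measure from the side view.

Run:
```python
from h import *
import pickle
cs=pickle.load(open("c0.pkl","rb"))
for n in("side","scene"):
    c=cs[n]; P=cloud(c); im=c["img"].astype(int); hsv=cv2.cvtColor(c["img"],cv2.COLOR_RGB2HSV).astype(int)
    r,g,b=im[...,0],im[...,1],im[...,2]
    m,s,ce=blob(c,(b>150)&(r<80)&(g<140)); pts=P[m[0]]; cnt=np.argwhere(m[0])[:,::-1].astype(np.float32)
    W=np.array([onz(c,u,v,.005)[:2] for u,v in cnt],np.float32); print(n,"pad",s,cv2.minAreaRect(W*1000), pts[:,2].mean())
    x0=280
    m,s,ce=blob(c,(r>150)&(g<70)&(b<80)&(P[...,0]>.25)&(P[...,2]>.06),3)
    for mm,ss,cc in zip(m,s,ce): print(" red",ss,cc,P[mm].mean(0).round(3), np.percentile(P[mm],[2,50,98],0).round(3).tolist())
c=cs["side"];P=cloud(c)
cv2.imwrite("pics/c.png",cv2.resize(cv2.cvtColor(c["img"][190:330,210:360],cv2.COLOR_RGB2BGR),None,fx=4,fy=4,interpolation=cv2.INTER_CUBIC))
# height map points around the lid
for v in range(205,330,8): print(v,[tuple((P[v,u]*1000).round().astype(int)) for u in range(230,345,14)])
# wall & frame box & instrument
for nm,(u,v) in dict(frame=(230,330),frame2=(300,320),wall=(330,240),wall2=(350,280),box=(160,135),tape=(250,163),reel=(240,200)).items(): print(nm,P[v,u].round(3))
```

```text
side pad [[ 107  211  102   87 4732]] ((388.6456604003906, 229.57894897460938), (147.92373657226562, 177.64059448242188), 70.83918762207031) 0.00722424409029265
 red [  0 149  38  60 726] [ 25.56749311 171.52754821] [0.319 0.538 0.116] [[0.282, 0.506, 0.062], [0.32, 0.535, 0.118], [0.349, 0.587, 0.157]]
 red [282 218  26  27 188] [296.42553191 232.04255319] [ 0.543 -0.023  0.138] [[0.532, -0.047, 0.128], [0.544, -0.028, 0.139], [0.554, 0.015, 0.143]]
 red [68 90  3  5  8] [69.5   92.625] [0.574 0.743 0.061] [[0.569, 0.738, 0.06], [0.574, 0.743, 0.061], [0.581, 0.748, 0.063]]
scene pad [[ 125  220   97   57 2975]] ((386.1868896484375, 225.9979248046875), (146.88925170898438, 175.79739379882812), 70.93367767333984) 0.0047854382153420544
 red [  0  51  68  18 942] [32.92675159 59.09660297] [0.741 1.721 0.203] [[0.607, 1.592, 0.134], [0.739, 1.681, 0.212], [0.934, 2.056, 0.239]]
 red [ 33 153  43  49 573] [ 63.33856894 173.83246073] [0.312 0.537 0.111] [[0.261, 0.503, 0.063], [0.315, 0.531, 0.111], [0.347, 0.598, 0.154]]
 red [  0  69  68  12 505] [33.05148515 74.51485149] [0.728 1.735 0
[... 6322 characters left out ...]
0), np.int64(-165), np.int64(177)), (np.int64(510), np.int64(-171), np.int64(4))]
325 [(np.int64(360), np.int64(-2), np.int64(0)), (np.int64(327), np.int64(-67), np.int64(177)), (np.int64(336), np.int64(-87), np.int64(192)), (np.int64(352), np.int64(-103), np.int64(182)), (np.int64(367), np.int64(-120), np.int64(180)), (np.int64(380), np.int64(-137), np.int64(181)), (np.int64(393), np.int64(-155), np.int64(183)), (np.int64(409), np.int64(-172), np.int64(177)), (np.int64(497), np.int64(-179), np.int64(1))]
frame [ 0.307 -0.055  0.178]
frame2 [ 0.386 -0.133  0.181]
wall [ 0.726 -0.03  -0.124]
wall2 [ 0.665 -0.128 -0.136]
box [0.554 0.353 0.158]
tape [0.695 0.21  0.038]
reel [0.592 0.159 0.037]
```

View pics/c.png

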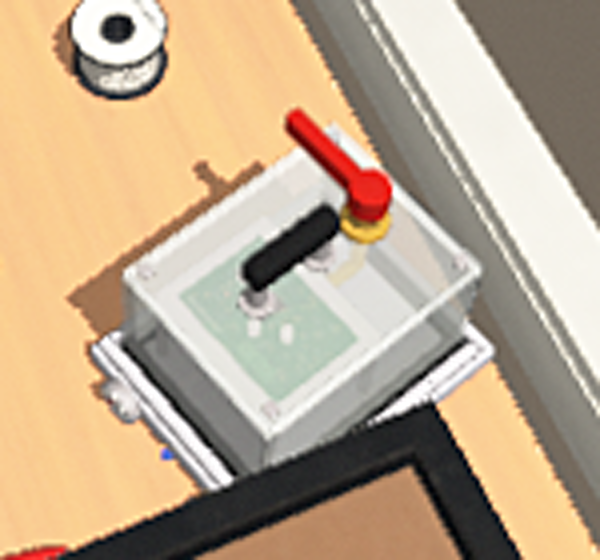

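The crop shows the clear cover with its top corners at (335,130), (480,265), (270,435) and (128,270). The bar runs from (255,278) to (328,220), the pivot is at (370,195), and the shut lever points up-left to (293,118). I'll compute the cover's pose from the corners and the bar.

Run:
```python
from h import *
import pickle
cs=pickle.load(open("c0.pkl","rb")); c=cs["side"];P=cloud(c); im=c["img"].astype(int)
w=lambda x,y,z: onz(c,210+x/4-.4,190+y/4-.4,z)[:2]
C=np.array([w(*q,.105) for q in((335,130),(480,265),(270,435),(128,270))]); print(C.round(4),C.mean(0))
for i in range(4):
    d=C[(i+1)%4]-C[i]; print(np.hypot(*d).round(4),np.degrees(np.arctan2(d[1],d[0])).round(1))
m,s,ce=blob(c,(im.max(-1)<60)&(P[...,2]>.115)&(P[...,2]<.165)&(P[...,0]>.44)&(P[...,1]>-.07)&(P[...,1]<.05))
print(s); q=P[m[0]]; q=q[q[:,2]>.138]; print(q.mean(0),len(q)); print("bar",cv2.minAreaRect((q[:,:2]*1000).astype(np.float32)))
print("bar ends",w(255,272,.145),w(328,212,.145))
print("tap",w(372,185,.139),w(293,118,.139))
# frame box, points z .165-.2
n=P[(P[...,2]>.165)&(P[...,2]<.2)&(P[...,1]<.05)&(P[...,0]>0.1)]
print("frame",cv2.boxPoints(cv2.minAreaRect((n[:,:2]*1000).astype(np.float32))))
c2=cs["scene"];P2=cloud(c2)
for nm,PP in(("side",P),("scene",P2)):
  b=PP[(PP[...,2]>.03)&(PP[...,1]>.2)&(PP[...,0]>.45)&(PP[...,1]<.5)&(PP[...,0]<.75)]
  print(nm,"instr",np.percentile(b,[1,50,99],0).round(3), cv2.boxPoints(cv2.minAreaRect((b[:,:2]*1000).astype(np.float32))))
print(R.from_rotvec(observe()["ee_rot"]).as_matrix().round(3))
```

```text
[[ 0.5778  0.0052]
 [ 0.5568 -0.0951]
 [ 0.423  -0.066 ]
 [ 0.4493  0.0381]] [ 0.50172816 -0.02945185]
0.1024 -101.9
0.1369 167.7
0.1073 75.8
0.1326 -14.3
[[271 242  24  21 209]]
[ 0.48976152 -0.02713061  0.1438872 ] 168
bar ((491.5111999511719, -27.168132781982422), (12.307324409484863, 52.3044548034668), 77.57166290283203)
bar ends [ 0.46756137 -0.02270463] [ 0.51430624 -0.03092509]
tap [ 0.54277915 -0.03732409] [0.55080895 0.01486606]
frame [[ 146.68178 -170.19298]
 [ 571.0298  -416.29425]
 [ 840.6521    48.61064]
 [ 416.30408  294.7119 ]]
side instr [[0.452 0.208 0.032]
 [0.545 0.337 0.134]
 [0.728 0.431 0.161]] [[430.84305 391.5787 ]
 [715.6824  173.75638]
 [774.56165 250.75089]
 [489.7223  468.5732 ]]
scene instr [[0.452 0.212 0.032]
 [0.537 0.33  0.107]
 [0.718 0.427 0.157]] [[430.06754 387.41217]
 [713.5022  173.83263]
 [771.2036  250.40631]
 [487.76892 463.98584]]
[[-0.     0.239  0.971]
 [-0.001  0.971 -0.239]
 [-1.    -0.001 -0.   ]]
```

The cover's x axis points at about −12.7°, the bar centre is near (0.4915, −0.027) and the tap pivot near (0.5405, −0.038). The pad centre is near (0.388, 0.228), with its x axis at about −19°. I'll go above the push start with the jaws shut, then take a close look.

Request:
{"op": "jog_arm", "data": {"steps": [{"dp": [3,-3,0.5],"claw": 0},{"dp": [6,-6.5,1],"claw": 0},{"dp": [8.5,-9.5,1],"claw": 0},{"dp": [11,-12.5,1],"claw": 0},{"dp": [13.5,-16,1],"claw": 0},{"dp": [16,-19.5,1],"claw": 0},{"dp": [18.5,-23,1],"claw": 0},{"dp": [21,-26,1],"claw": 0},{"dp": [23.5,-29,1],"claw": 0},{"dp": [26,-32,1],"claw": 0},{"dp": [28,-35,1],"claw": 0},{"dp": [30,-37.5,1],"claw": 0}], "force": 30}}

```text
schema error: expected keys delta_rot, dp, claw
```

Request:
{"op": "jog_arm", "data": {"steps": [{"dp": [2.5,-3.1,-0.2],"claw": 0},{"dp": [5,-6.3,-0.4],"claw": 0},{"dp": [7.5,-9.4,-0.7],"claw": 0},{"dp": [10,-12.6,-1],"claw": 0},{"dp": [10,-12.6,-1],"claw": 0},{"dp": [10,-12.6,-1],"claw": 0}]}}

```text
schema error: expected keys delta_rot, dp, claw
```

Run:
```python
from h import *
import pickle
s=observe(); print(s["time"],s["eef_pos"],R.from_rotvec(s["ee_rot"]).as_matrix().round(3).tolist(),s["force"],s["finger_gap"])
c=capture("wrist"); pickle.dump(c,open("c1.pkl","wb"))
cv2.imwrite("pics/d.png",cv2.cvtColor(c["img"],cv2.COLOR_RGB2BGR))
P=cloud(c); im=c["img"].astype(int); r,g,b=[im[...,i] for i in range(3)]
m,ss,ce=blob(c,(r>130)&(g<70)&(b<80)&(P[...,2]>.1)); q=P[m[0]]; print("red",ss,np.percentile(q,[2,50,98],0).round(4)); q=q[(q[:,2]>.133)]
print(cv2.boxPoints(cv2.minAreaRect((q[:,:2]*1000).astype(np.float32))))
m,ss,ce=blob(c,(im.max(-1)<60)&(abs(P[...,2]-.14)<.012)&(P[...,0]<.53)); q=P[m[0]]; q=q[q[:,2]>.138]; print("bar",ss,cv2.minAreaRect((q[:,:2]*1000).astype(np.float32)))
```

```text
0.15 [0.12556845 0.50943838 0.23078639] [[-0.0, 0.239, 0.971], [-0.001, 0.971, -0.239], [-1.0, -0.001, -0.0]] [ 0.22479678 -0.49773884  0.33496811] 0.08564093026738995
red [[317 341   6   9  27]] [[0.1183 0.5274 0.1099]
 [0.3048 0.5283 0.1135]
 [0.3085 0.5302 0.3064]]
[[118.19603  528.2627  ]
 [118.529755 527.62646 ]
 [119.54384  528.1583  ]
 [119.21011  528.79456 ]]Traceback (most recent call last):
  File "<stdin>", line 9, in <module>
IndexError: list index out of range
```

View pics/d.png

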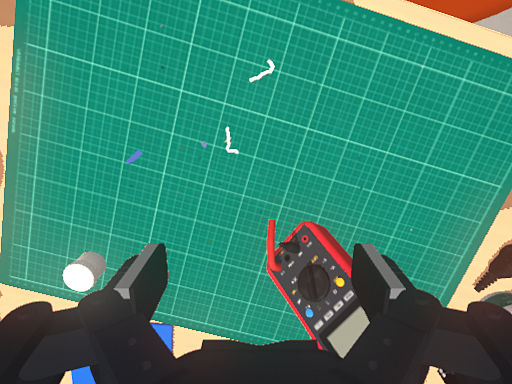

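The moves were refused because every row needs all three keys. This picture is still the start view: the cutting mat with the multimeter at (310,280). I'll resend the moves with delta_rot included.

Request:
{"op": "jog_arm", "data": {"steps": [{"dp": [3,-3,0.5],"delta_rot": [0,0,0],"claw": 0},{"dp": [6,-6.5,1],"delta_rot": [0,0,0],"claw": 0},{"dp": [8.5,-9.5,1],"delta_rot": [0,0,0],"claw": 0},{"dp": [11,-12.5,1],"delta_rot": [0,0,0],"claw": 0},{"dp": [13.5,-16,1],"delta_rot": [0,0,0],"claw": 0},{"dp": [16,-19.5,1],"delta_rot": [0,0,0],"claw": 0},{"dp": [18.5,-23,1],"delta_rot": [0,0,0],"claw": 0},{"dp": [21,-26,1],"delta_rot": [0,0,0],"claw": 0},{"dp": [23.5,-29,1],"delta_rot": [0,0,0],"claw": 0},{"dp": [26,-32,1],"delta_rot": [0,0,0],"claw": 0},{"dp": [28,-35,1],"delta_rot": [0,0,0],"claw": 0},{"dp": [30,-37.5,1],"delta_rot": [0,0,0],"claw": 0}], "force": 30}}

```text
time: 1.2
eef_pos: [0.4265, 0.1325, 0.2413]
ee_rot: [0.191, 1.562, -0.191]
force: [0.4, 1.1, 0.1]
finger_gap: -0.0001
```

Request:
{"op": "jog_arm", "data": {"steps": [{"dp": [2.5,-3.1,-0.2],"delta_rot": [0,0,0],"claw": 0},{"dp": [5,-6.3,-0.4],"delta_rot": [0,0,0],"claw": 0},{"dp": [7.5,-9.4,-0.7],"delta_rot": [0,0,0],"claw": 0},{"dp": [10,-12.6,-1],"delta_rot": [0,0,0],"claw": 0},{"dp": [10,-12.6,-1],"delta_rot": [0,0,0],"claw": 0},{"dp": [10,-12.6,-1],"delta_rot": [0,0,0],"claw": 0}]}}

```text
time: 1.7
eef_pos: [0.5262, 0.007, 0.2303]
ee_rot: [0.193, 1.564, -0.192]
force: [-0.0, 0.4, -0.7]
finger_gap: -0.0002
```

```bash
cat > look.py <<'E'
from h import *
import sys
s=observe(); print(s["time"],s["eef_pos"].round(4),R.from_rotvec(s["ee_rot"]).as_matrix().round(3).tolist(),s["force"].round(2),s["finger_gap"])
c=capture("wrist")
cv2.imwrite(sys.argv[1],cv2.cvtColor(c["img"],cv2.COLOR_RGB2BGR))
P=cloud(c); im=c["img"].astype(int); r,g,b=[im[...,i] for i in range(3)]
m,ss,ce=blob(c,(r>130)&(g<70)&(b<80)&(P[...,2]>.1)); q=P[m[0]]; print("red",ss,np.percentile(q,[2,50,98],0).round(4).tolist()); q=q[(q[:,2]>.133)]
print(cv2.boxPoints(cv2.minAreaRect((q[:,:2]*1000).astype(np.float32))).round().tolist())
m,ss,ce=blob(c,(im.max(-1)<60)&(abs(P[...,2]-.14)<.012)&(P[...,0]<.53))
if len(m): q=P[m[0]]; q=q[q[:,2]>.138]; print("bar",ss,cv2.minAreaRect((q[:,:2]*1000).astype(np.float32)))
E
python3 look.py pics/e.png
```

```text
1.7 [0.5262 0.007  0.2303] [[-0.002, 0.243, 0.97], [0.0, 0.97, -0.243], [-1.0, -0.0, -0.002]] [-0.01  0.44 -0.71] -0.00016808501503809523
red [[201 210  82  24 697]] [[0.5325, -0.0381, 0.1355], [0.5464, -0.0052, 0.138], [0.5538, 0.0195, 0.14]]
[[454.0, 26.0], [544.0, -46.0], [580.0, -1.0], [490.0, 71.0]]
bar [[  52    0   32  130 2578]] ((403.9000244140625, -98.45123291015625), (2.6812682151794434, 85.1836929321289), 60.880592346191406)
```

View pics/e.png

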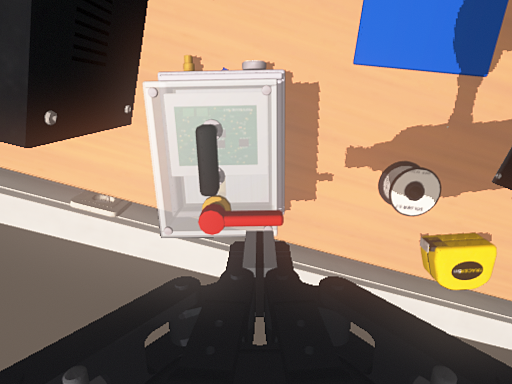

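The wrist view shows the bar at x 196–217, y 125–196 px, the tap hub at (212,220), and the lever tip at (283,219). The shut fingers are at (260,240).

Run:
```python
from h import *
c=capture("wrist")
for nm,u,v,z in(("bar-",206,126,.145),("bar+",208,194,.145),("hub",212,220,.139),("tip",283,219,.139),("c1",146,83,.105),("c2",284,81,.105),("c3",275,235,.105),("c4",162,237,.105)): print(nm,onz(c,u,v,z).round(4))
im=c["img"].astype(int); k=(im.max(-1)<70); k[:115]=0;k[205:]=0;k[:,:185]=0;k[:,230:]=0
m,s,ce=blob(c,k); uv=np.argwhere(m[0])[:,::-1]; W=np.array([onz(c,u,v,.145)[:2]*1000 for u,v in uv],np.float32); print(s,cv2.minAreaRect(W))
```

```text
bar- [ 0.4651 -0.015   0.145 ]
bar+ [ 0.5142 -0.0283  0.145 ]
hub [ 0.5375 -0.0329  0.139 ]
tip [0.5505 0.0224 0.139 ]
c1 [ 0.4227 -0.0595  0.105 ]
c2 [0.4481 0.0489 0.105 ]
c3 [0.5784 0.011  0.105 ]
c4 [ 0.5549 -0.0917  0.105 ]
[[200 127  17  70 135]] ((491.0439147949219, -20.862285614013672), (10.426898956298828, 51.88550567626953), 75.4080581665039)
```

Both views agree to about 5 mm, which is enough for this. I'll lower the fingers beside the lever, on the bar side.

Request:
{"op": "jog_arm", "data": {"steps": [{"dp": [-0.2,0,-3],"delta_rot": [0,0,0],"claw": 0},{"dp": [-0.2,0,-6],"delta_rot": [0,0,0],"claw": 0},{"dp": [-0.2,0,-8.5],"delta_rot": [0,0,0],"claw": 0},{"dp": [-0.2,0,-10],"delta_rot": [0,0,0],"claw": 0},{"dp": [-0.2,0,-10.7],"delta_rot": [0,0,0],"claw": 0},{"dp": [-0.2,0,-10.9],"delta_rot": [0,0,0],"claw": 0},{"dp": [-0.2,0,-10.9],"delta_rot": [0,0,0],"claw": 0}]}}

```text
time: 2.38
eef_pos: [0.5237, 0.0095, 0.1228]
ee_rot: [0.189, 1.562, -0.189]
force: [0.4, -0.2, -0.3]
finger_gap: -0.0001
```

Request:
{"op": "jog_arm", "data": {"steps": [{"dp": [0.3,-0.07,0],"delta_rot": [0,0,0],"claw": 0},{"dp": [0.6,-0.14,0],"delta_rot": [0,0,0],"claw": 0},{"dp": [0.9,-0.2,0],"delta_rot": [0,0,0],"claw": 0},{"dp": [1.2,-0.28,0],"delta_rot": [0,0,0],"claw": 0},{"dp": [1.5,-0.35,0],"delta_rot": [0,0,0],"claw": 0},{"dp": [1.5,-0.35,0],"delta_rot": [0,0,0],"claw": 0}]}}

```text
time: 2.88
eef_pos: [0.5393, 0.0051, 0.1225]
ee_rot: [0.19, 1.562, -0.19]
force: [-0.6, 0.2, 0.4]
finger_gap: 0.0
```

```bash
cat > rel.py <<'E'
from h import *
s=observe(); p=s["eef_pos"]; piv=np.array([.539,-.036]); a=np.radians(-13.3)
d=p[:2]-piv; print(s["time"],p.round(4),s["force"].round(2),"cover-rel mm",(np.array([[np.cos(a),np.sin(a)],[-np.sin(a),np.cos(a)]])@d*1000).round(1))
c=capture("side"); P=cloud(c); im=c["img"].astype(int); r,g,b=[im[...,i] for i in range(3)]
m,ss,ce=blob(c,(r>130)&(g<70)&(b<80)&(P[...,0]>.48)&(P[...,1]<.06)); uv=np.argwhere(m[0])[:,::-1]
W=np.array([onz(c,u,v,.137)[:2]*1000 for u,v in uv],np.float32); print(ss,cv2.minAreaRect(W)); f=W[np.argmax(np.hypot(*(W-piv*1000).T))]; print("far",f)
E
python3 rel.py
```

```text
2.8833 [0.5393 0.0051 0.1225] [-0.56  0.17  0.4 ] cover-rel mm [-9.2 40.1]
[[295 231  13  15 117]] ((540.043212890625, -37.71942138671875), (32.53416061401367, 19.92585563659668), 46.66618728637695)
far [543.9597   -19.050236]
```

Run:
```python
import numpy as np
r=42;a0=-13.3
p=lambda t: r*np.array([np.cos(np.radians(t+a0)),np.sin(np.radians(t+a0))])/10
for i in range(1,18): print(i,(p(102.9-5*i)-p(102.9)).round(2))
```

```text
1 [ 0.37 -0.02]
2 [ 0.73 -0.07]
3 [ 1.09 -0.15]
4 [ 1.43 -0.26]
5 [ 1.77 -0.41]
6 [ 2.1  -0.58]
7 [ 2.4  -0.78]
8 [ 2.69 -1.  ]
9 [ 2.96 -1.25]
10 [ 3.21 -1.52]
11 [ 3.43 -1.81]
12 [ 3.62 -2.13]
13 [ 3.79 -2.45]
14 [ 3.93 -2.79]
15 [ 4.04 -3.14]
16 [ 4.11 -3.5 ]
17 [ 4.16 -3.86]
```

Request:
{"op": "jog_arm", "data": {"steps": [{"dp": [0.37,-0.02,0],"delta_rot": [0,0,-6],"claw": 0},{"dp": [0.73,-0.07,0],"delta_rot": [0,0,-12],"claw": 0},{"dp": [1.09,-0.15,0],"delta_rot": [0,0,-18],"claw": 0},{"dp": [1.43,-0.26,0],"delta_rot": [0,0,-24],"claw": 0},{"dp": [1.77,-0.41,0],"delta_rot": [0,0,-30],"claw": 0},{"dp": [2.1,-0.58,0],"delta_rot": [0,0,-36],"claw": 0},{"dp": [2.4,-0.78,0],"delta_rot": [0,0,-42],"claw": 0},{"dp": [2.69,-1.0,0],"delta_rot": [0,0,-48],"claw": 0},{"dp": [2.96,-1.25,0],"delta_rot": [0,0,-54],"claw": 0},{"dp": [3.21,-1.52,0],"delta_rot": [0,0,-60],"claw": 0},{"dp": [3.21,-1.52,0],"delta_rot": [0,0,-60],"claw": 0}]}}

```text
time: 3.85
eef_pos: [0.5714, -0.0102, 0.1223]
ee_rot: [1.002, 1.327, -1.002]
force: [0.5, -0.2, 0.2]
finger_gap: 0.0002
```

```bash
python3 rel.py; python3 look.py pics/f.png
```

```text
3.85 [ 0.5714 -0.0102  0.1223] [ 0.51 -0.24  0.22] cover-rel mm [25.6 32.6]
[[298 214  14  32 195]] ((560.889892578125, -33.76964569091797), (73.95209503173828, 19.22346305847168), 18.650169372558594)
far [595.2563   -19.965855]
3.9 [ 0.571  -0.0102  0.1222] [[0.0, 0.96, 0.28], [-0.0, 0.28, -0.96], [-1.0, 0.0, 0.0]] [ 0.53  0.55 -0.17] 9.10526952323647e-06Traceback (most recent call last):
  File "look.py", line 7, in <module>
    m,ss,ce=blob(c,(r>130)&(g<70)&(b<80)&(P[...,2]>.1)); q=P[m[0]]; print("red",ss,np.percentile(q,[2,50,98],0).round(4).tolist()); q=q[(q[:,2]>.133)]
                                                             ~^^^
IndexError: list index out of range
```

View pics/f.png

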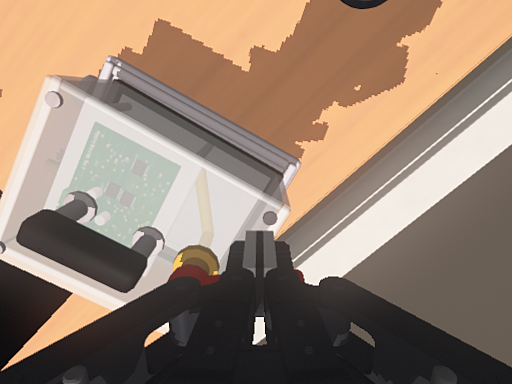

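The wrist view shows the shut fingers at (262,260) beside the lever, with the hub at (195,268); the side view has the lever about 58° open. I'll keep turning toward the stop.

Request:
{"op": "jog_arm", "data": {"steps": [{"dp": [0.21,-0.29,0],"delta_rot": [0,0,-6],"claw": 0},{"dp": [0.4,-0.6,0],"delta_rot": [0,0,-12],"claw": 0},{"dp": [0.56,-0.93,0],"delta_rot": [0,0,-18],"claw": 0},{"dp": [0.69,-1.26,0],"delta_rot": [0,0,-24],"claw": 0},{"dp": [0.79,-1.61,0],"delta_rot": [0,0,-30],"claw": 0},{"dp": [0.82,-1.75,0],"delta_rot": [0,0,-30],"claw": 0},{"dp": [0.82,-1.75,0],"delta_rot": [0,0,-30],"claw": 0}]}}

```text
time: 4.53
eef_pos: [0.579, -0.0276, 0.1224]
ee_rot: [1.382, 1.087, -1.381]
force: [0.3, -0.1, 0.0]
finger_gap: -0.0001
```

Request:
{"op": "jog_arm", "data": {"steps": [{"dp": [0,-0.1,0],"delta_rot": [0,0,0],"claw": 0},{"dp": [0,-0.2,0],"delta_rot": [0,0,0],"claw": 0},{"dp": [0,-0.2,0],"delta_rot": [0,0,0],"claw": 0}]}}

```text
time: 4.78
eef_pos: [0.5789, -0.0295, 0.1224]
ee_rot: [1.384, 1.086, -1.384]
force: [0.7, 0.3, 0.6]
finger_gap: -0.0003
```

```bash
python3 rel.py
```

```text
4.7833 [ 0.5789 -0.0295  0.1224] [0.66 0.31 0.61] cover-rel mm [37.4 15.5]
[[298 221  27  25 227]] ((561.52294921875, -42.11859130859375), (20.964754104614258, 71.9345474243164), 86.18185424804688)
far [597.0874  -49.35374]
```

Request:
{"op": "jog_arm", "data": {"steps": [{"dp": [0,-0.1,0],"delta_rot": [0,0,0],"claw": 0},{"dp": [-0.02,-0.2,0],"delta_rot": [0,0,0],"claw": 0},{"dp": [-0.02,-0.2,0],"delta_rot": [0,0,0],"claw": 0}]}}

```text
time: 5.08
eef_pos: [0.5788, -0.0316, 0.1224]
ee_rot: [1.385, 1.085, -1.385]
force: [0.4, 1.2, 0.3]
finger_gap: 0.0003
```

Request:
{"op": "jog_arm", "data": {"steps": [{"dp": [0,-0.1,0],"delta_rot": [0,0,0],"claw": 0},{"dp": [-0.02,-0.2,0],"delta_rot": [0,0,0],"claw": 0},{"dp": [-0.02,-0.2,0],"delta_rot": [0,0,0],"claw": 0}]}}

```text
time: 5.33
eef_pos: [0.5786, -0.0329, 0.1226]
ee_rot: [1.386, 1.086, -1.384]
force: [0.5, 4.3, 3.4]
finger_gap: 0.0003
```

```bash
python3 rel.py
```

```text
5.3333 [ 0.5786 -0.0329  0.1226] [0.5  4.26 3.37] cover-rel mm [37.9 12.1]
[[299 222  28  24 230]] ((561.3659057617188, -44.0628547668457), (22.772153854370117, 71.32733917236328), 83.0417251586914)
far [594.74756 -57.77206]
```

Request:
{"op": "jog_arm", "data": {"steps": [{"dp": [0,-0.1,0],"delta_rot": [0,0,0],"claw": 0},{"dp": [0,-0.15,0],"delta_rot": [0,0,0],"claw": 0},{"dp": [0,-0.15,0],"delta_rot": [0,0,0],"claw": 0}]}}

```text
time: 5.63
eef_pos: [0.5786, -0.0344, 0.1227]
ee_rot: [1.386, 1.085, -1.384]
force: [0.5, 5.1, 4.1]
finger_gap: -0.0
```

```bash
python3 rel.py
```

```text
5.6333 [ 0.5786 -0.0344  0.1227] [0.5  5.11 4.1 ] cover-rel mm [38.2 10.7]
[[299 223  28  23 228]] ((561.67431640625, -45.44172668457031), (22.73859405517578, 72.2820816040039), 83.09309387207031)
far [596.7372  -56.52358]
```

The force jumped to 5 N while the lever angle stayed the same, so the lever is at its stop. I'll back off, rise, turn back with the jaws open, and look over the bar.

Request:
{"op": "jog_arm", "data": {"steps": [{"dp": [0.1,0.7,0],"delta_rot": [0,0,0],"claw": 0},{"dp": [0.3,1.5,0],"delta_rot": [0,0,0],"claw": 0},{"dp": [0.3,1.5,3],"delta_rot": [0,0,0],"claw": 0},{"dp": [0.3,1.5,6.5],"delta_rot": [0,0,0],"claw": 0},{"dp": [0,1.5,10],"delta_rot": [0,0,7],"claw": 0},{"dp": [-2,1.5,12],"delta_rot": [0,0,14],"claw": 1},{"dp": [-4,1.4,13],"delta_rot": [0,0,21],"claw": 1},{"dp": [-6,1.2,13],"delta_rot": [0,0,28],"claw": 1},{"dp": [-8,1,13],"delta_rot": [0,0,35],"claw": 1},{"dp": [-8.8,1,13],"delta_rot": [0,0,42],"claw": 1},{"dp": [-8.8,1,13],"delta_rot": [0,0,49],"claw": 1},{"dp": [-8.8,1,13],"delta_rot": [0,0,56],"claw": 1}]}}

```text
time: 6.68
eef_pos: [0.49, -0.0248, 0.2525]
ee_rot: [0.647, 1.472, -0.648]
force: [-1.2, 0.2, 0.8]
finger_gap: 0.0833
```

Request:
{"op": "jog_arm", "data": {"steps": [{"dp": [0,0,0],"delta_rot": [0,0,7],"claw": 1},{"dp": [0,0,0],"delta_rot": [0,0,14],"claw": 1},{"dp": [0,0,0],"delta_rot": [0,0,21],"claw": 1},{"dp": [0,0,0],"delta_rot": [0,0,28],"claw": 1},{"dp": [0,0,0],"delta_rot": [0,0,34],"claw": 1},{"dp": [0,0,0],"delta_rot": [0,0,34],"claw": 1},{"dp": [0,0,0],"delta_rot": [0,0,34],"claw": 1}]}}

```text
time: 7.27
eef_pos: [0.4905, -0.0248, 0.2521]
ee_rot: [0.192, 1.563, -0.192]
force: [0.6, 0.2, 0.4]
finger_gap: 0.0856
```

```bash
cat > look2.py <<'E'
from h import *
import sys
s=observe(); M=R.from_rotvec(s["ee_rot"]).as_matrix(); print(s["time"],s["eef_pos"].round(4),"jaw heading",np.degrees(np.arctan2(M[1,1],M[0,1])),s["force"].round(2))
a=capture("wrist"); b=capture("side")
cv2.imwrite(sys.argv[1],cv2.cvtColor(np.hstack([cv2.resize(a["img"],(440,330)),cv2.resize(b["img"][190:330,210:360],(354,330))]),cv2.COLOR_RGB2BGR))
for n,c in(("wrist",a),("side",b)):
    P=cloud(c); im=c["img"].astype(int); r,g,bb=[im[...,i] for i in range(3)]
    near=(P[...,0]>.43)&(P[...,0]<.63)&(P[...,1]>-.09)&(P[...,1]<.06)
    m,ss,ce=blob(c,(r>130)&(g<70)&(bb<80)&near)
    if len(m):
        W=np.array([onz(c,u,v,.139)[:2]*1000 for v,u in np.argwhere(m[0])],np.float32); print(n,"red",ss[0],cv2.minAreaRect(W))
        w=W-W.mean(0); U=np.linalg.svd(w,full_matrices=False)[2][0]; print("  PCA heading",np.degrees(np.arctan2(*(U*np.sign(U[0]))[::-1])))
    m,ss,ce=blob(c,(im.max(-1)<65)&near&(abs(P[...,2]-.142)<.01))
    if len(m):
        W=np.array([onz(c,u,v,.145)[:2]*1000 for v,u in np.argwhere(m[0])],np.float32); print(n,"bar",ss[0],cv2.minAreaRect(W))
E
python3 look2.py pics/g.png
```

```text
7.2667 [ 0.4905 -0.0248  0.2521] jaw heading 75.97633995706965 [0.6  0.18 0.38]
wrist red [248 245  15  51 168] ((568.420166015625, -45.593849182128906), (12.012187957763672, 52.8385124206543), 80.82605743408203)
  PCA heading -11.747489
wrist bar [265 179   1  18  18] ((491.20306396484375, -19.332956314086914), (6.4373016357421875e-06, 14.661792755126953), 76.21882629394531)
side red [299 224  27  22 158] ((559.2159423828125, -44.366485595703125), (21.444889068603516, 68.90884399414062), 81.89266204833984)
  PCA heading -14.53215
side bar [272 242  24  20 202] ((489.7797546386719, -29.861156463623047), (15.46213436126709, 54.167694091796875), 76.0132064819336)
```

View pics/g.png

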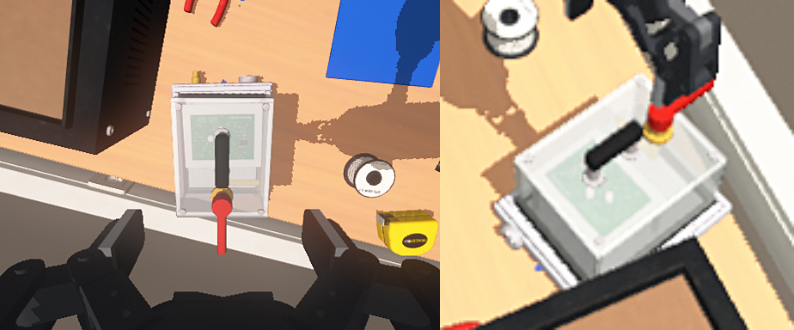

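The lever now lies in line with the bar: in the left panel the bar is at (222,130–190) and the lever at (222,195–253). The tap is fully open. Next is the grasp.

```bash
python3 -c "
from plant import *
print(grasp_offset)"
```

```text
-0.0187
```

Request:
{"op": "jog_arm", "data": {"steps": [{"dp": [0,0,-3],"delta_rot": [0,0,0],"claw": 1},{"dp": [0,0,-6],"delta_rot": [0,0,0],"claw": 1},{"dp": [0,0,-8.5],"delta_rot": [0,0,0],"claw": 1},{"dp": [0,0,-10.5],"delta_rot": [0,0,0],"claw": 1},{"dp": [0,0,-11.5],"delta_rot": [0,0,0],"claw": 1},{"dp": [0,0,-11.5],"delta_rot": [0,0,0],"claw": 1}]}}

```text
time: 7.87
eef_pos: [0.4891, -0.0247, 0.135]
ee_rot: [0.192, 1.567, -0.191]
force: [0.2, 0.2, -0.3]
finger_gap: 0.0854
```

Request:
{"op": "jog_arm", "data": {"steps": [{"dp": [0.2,-0.05,-0.9],"delta_rot": [0,0,0],"claw": 1},{"dp": [0.2,-0.05,-1.7],"delta_rot": [0,0,0],"claw": 0.7},{"dp": [0.2,-0.05,-1.8],"delta_rot": [0,0,0],"claw": 0.4},{"dp": [0.2,-0.05,-1.8],"delta_rot": [0,0,0],"claw": 0.3},{"dp": [0.2,-0.05,-1.8],"delta_rot": [0,0,0],"claw": 0.25},{"dp": [0.2,-0.05,-1.8],"delta_rot": [0,0,0],"claw": 0.2},{"dp": [0.2,-0.05,-1.8],"delta_rot": [0,0,0],"claw": 0.2},{"dp": [0.2,-0.05,-1.8],"delta_rot": [0,0,0],"claw": 0.2}], "force": 25}}

```text
time: 8.53
eef_pos: [0.4928, -0.0255, 0.1197]
ee_rot: [0.19, 1.562, -0.19]
force: [0.0, 0.8, -0.8]
finger_gap: 0.0169
```

Request:
{"op": "jog_arm", "data": {"steps": [{"dp": [0,0,-0.2],"delta_rot": [0,0,0],"claw": 0.1},{"dp": [0,0,-0.2],"delta_rot": [0,0,0],"claw": 0},{"dp": [0,0,-0.2],"delta_rot": [0,0,0],"claw": 0},{"dp": [0,0,-0.2],"delta_rot": [0,0,0],"claw": 0},{"dp": [0,0,-0.2],"delta_rot": [0,0,0],"claw": 0},{"dp": [0,0,-0.2],"delta_rot": [0,0,0],"claw": 0}], "force": 50}}

```text
time: 9.03
eef_pos: [0.4928, -0.0263, 0.119]
ee_rot: [0.189, 1.561, -0.191]
force: [-5.1, -4.4, 14.0]
finger_gap: 0.0129
```

Request:
{"op": "jog_arm", "data": {"steps": [{"dp": [0,0,0.2],"delta_rot": [0,0,0],"claw": 0},{"dp": [0,0,0.4],"delta_rot": [0,0,0],"claw": 0},{"dp": [0,0,0.6],"delta_rot": [0,0,0],"claw": 0},{"dp": [0,0,0.6],"delta_rot": [0,0,0],"claw": 0}]}}

```text
time: 9.37
eef_pos: [0.4923, -0.0253, 0.123]
ee_rot: [0.19, 1.563, -0.19]
force: [-0.2, -0.2, -6.0]
finger_gap: 0.0134
```

The cover came free: the gap is 13 mm and about 5–6 N hangs on the wrist. I'll lift it straight up.

Request:
{"op": "jog_arm", "data": {"steps": [{"dp": [0,0,0.8],"delta_rot": [0,0,0],"claw": 0},{"dp": [0,0,1.8],"delta_rot": [0,0,0],"claw": 0},{"dp": [0,0,3],"delta_rot": [0,0,0],"claw": 0},{"dp": [0,0,4.3],"delta_rot": [0,0,0],"claw": 0},{"dp": [0,0,5.6],"delta_rot": [0,0,0],"claw": 0},{"dp": [0,0,7],"delta_rot": [0,0,0],"claw": 0},{"dp": [0,0,8.4],"delta_rot": [0,0,0],"claw": 0},{"dp": [0,0,9.6],"delta_rot": [0,0,0],"claw": 0},{"dp": [0,0,10.6],"delta_rot": [0,0,0],"claw": 0},{"dp": [0,0,11.2],"delta_rot": [0,0,0],"claw": 0},{"dp": [0,0,11.2],"delta_rot": [0,0,0],"claw": 0}]}}

```text
time: 10.28
eef_pos: [0.4931, -0.0255, 0.2367]
ee_rot: [0.19, 1.56, -0.19]
force: [0.1, -0.3, -6.4]
finger_gap: 0.0129
```

Run:
```python
from h import *
s=observe(); print(s["time"],s["eef_pos"].round(4),s["force"].round(2),s["ft_torque"].round(2),s["finger_gap"])
b=capture("side"); a=capture("scene")
cv2.imwrite("pics/i.png",cv2.cvtColor(np.hstack([cv2.resize(a["img"],(440,330)),cv2.resize(b["img"][130:330,180:380],(330,330))]),cv2.COLOR_RGB2BGR))
```

```text
10.2833 [ 0.4931 -0.0255  0.2367] [ 0.14 -0.3  -6.4 ] [0.02 0.05 0.01] 0.01294947831315017
```

View pics/i.png

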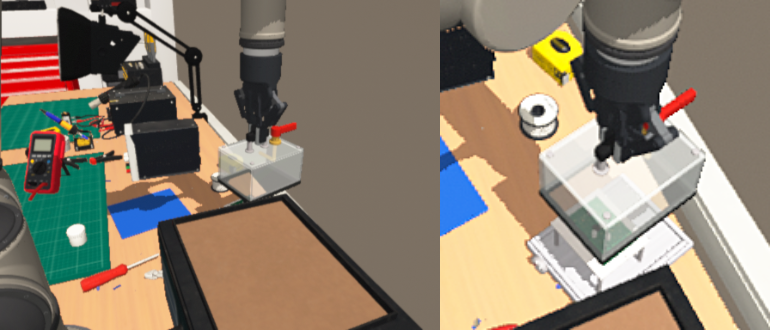

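The cover hangs level with the tap open, lifted about 115 mm; in the right panel it is at (620,190) and the base below it at (610,245). I'll check clearance to the black instrument before moving across.

Run:
```python
from h import *
import pickle
cs=pickle.load(open("c0.pkl","rb")); k=.64
for u,v in((245,325),(362,305)): print("scene",onz(cs["scene"],u*k,v*k,0).round(3))
for u,v in((110,152),(168,130)): print("side",onz(cs["side"],u*1.28,v*1.28,0).round(3))
P=cloud(cs["side"]); b=P[(P[...,2]>.06)&(P[...,1]>.2)&(P[...,0]>.4)&(P[...,1]<.5)&(P[...,0]<.7)]; h=cv2.convexHull((b[:,:2]*1000).astype(np.float32))[:,0]; print(h[::4].round().tolist())
```

```text
scene [0.466 0.395 0.   ]
scene [0.643 0.295 0.   ]
side [0.476 0.377 0.   ]
side [ 0.656  0.294 -0.   ]
[[660.0, 333.0], [489.0, 446.0], [446.0, 381.0], [586.0, 288.0], [621.0, 271.0]]
```

The instrument stays at least 80 mm clear. I'll carry the cover across, turning it −5° to line up with the pad.

Request:
{"op": "jog_arm", "data": {"steps": [{"dp": [-0.4,1,0.3],"delta_rot": [0,0,0],"claw": 0},{"dp": [-1.4,3,0.3],"delta_rot": [0,0,0],"claw": 0},{"dp": [-2.6,5.8,0.3],"delta_rot": [0,0,-1],"claw": 0},{"dp": [-3.9,8.8,0.3],"delta_rot": [0,0,-2],"claw": 0},{"dp": [-5.2,11.8,0.3],"delta_rot": [0,0,-3],"claw": 0},{"dp": [-6.5,14.8,0.3],"delta_rot": [0,0,-4],"claw": 0},{"dp": [-7.8,17.8,0.3],"delta_rot": [0,0,-5],"claw": 0},{"dp": [-9.1,20.6,0],"delta_rot": [0,0,-5],"claw": 0},{"dp": [-10.2,23,0],"delta_rot": [0,0,-5],"claw": 0},{"dp": [-11,24.8,0],"delta_rot": [0,0,-5],"claw": 0},{"dp": [-11.4,25.6,0],"delta_rot": [0,0,-5],"claw": 0},{"dp": [-11.4,25.6,0],"delta_rot": [0,0,-5],"claw": 0}]}}

```text
time: 11.38
eef_pos: [0.377, 0.2321, 0.2349]
ee_rot: [0.256, 1.557, -0.256]
force: [-0.7, -1.3, -6.1]
finger_gap: 0.0132
```

Request:
{"op": "jog_arm", "data": {"steps": [{"dp": [0,0,-1],"delta_rot": [0,0,0],"claw": 0},{"dp": [0,0,-2.5],"delta_rot": [0,0,0],"claw": 0},{"dp": [0,0,-4.2],"delta_rot": [0,0,0],"claw": 0},{"dp": [0,0,-6],"delta_rot": [0,0,0],"claw": 0},{"dp": [0,0,-7.5],"delta_rot": [0,0,0],"claw": 0},{"dp": [0,0,-8.8],"delta_rot": [0,0,0],"claw": 0},{"dp": [0,0,-9.8],"delta_rot": [0,0,0],"claw": 0},{"dp": [0,0,-10],"delta_rot": [0,0,0],"claw": 0},{"dp": [0,0,-10],"delta_rot": [0,0,0],"claw": 0}]}}

```text
time: 12.13
eef_pos: [0.3784, 0.2298, 0.1348]
ee_rot: [0.258, 1.557, -0.26]
force: [-1.1, -0.6, -6.1]
finger_gap: 0.013
```

Run:
```python
from h import *
s=observe(); M=R.from_rotvec(s["ee_rot"]).as_matrix(); print(s["time"],s["eef_pos"].round(4),"jaw",np.degrees(np.arctan2(M[1,1],M[0,1])),s["force"].round(2),s["ft_torque"].round(2),s["finger_gap"])
b=capture("side"); a=capture("scene")
im=np.hstack([cv2.resize(a["img"][150:330,90:290],(400,360)),cv2.resize(b["img"][170:330,80:260],(400,356))[:,:].copy() if 0 else cv2.resize(b["img"][170:330,80:260],(400,360))])
cv2.imwrite("pics/j.png",cv2.cvtColor(im,cv2.COLOR_RGB2BGR))
```

```text
12.1333 [0.3784 0.2298 0.1348] jaw 71.10036578105864 [-1.15 -0.58 -6.13] [0.08 0.13 0.  ] 0.01300120312589346
```

View pics/j.png

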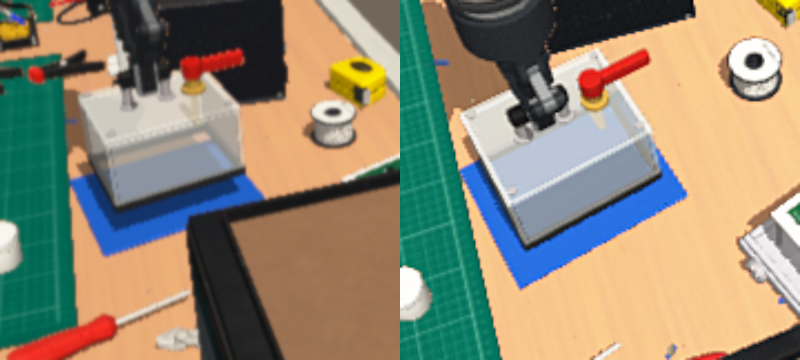

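The cover hovers level over the pad, with the front rim corner at (530,243) and the right rim corner at (662,175) in the right panel. I'll check its centre against the pad in that view.

Run:
```python
from h import *
c=capture("side"); w=lambda x,y,z: onz(c,80+(x-400)*.45-.3,170+y*160/360-.3,z)[:2]
a=np.radians(-19);ux=np.array([np.cos(a),np.sin(a)]);uy=np.array([-ux[1],ux[0]])
for q,sx,sy,z in(((530,245),-1,-1,.036),((661,176),1,-1,.036),((464,113),-1,1,.121),((598,50),1,1,.121),((652,127),1,-1,.121)):
    p=w(*q,z); print(p.round(4),"centre",(p-sx*.07*ux-sy*.055*uy).round(4))
print("pad corner",w(522,286,.005),"->",w(522,286,.005)+.09*ux+.075*uy, w(686,192,.005)-.09*ux+.075*uy)
```

```text
[0.3099 0.1978] centre [0.394 0.227]
[0.437  0.1516] centre [0.3887 0.2264]
[0.3441 0.2951] centre [0.3924 0.2203]
[0.4691 0.25  ] centre [0.385  0.2208]
[0.4375 0.1518] centre [0.3892 0.2266]
pad corner [0.28357405 0.18952666] -> [0.39308833 0.23113942] [0.38966875 0.2346336 ]
```

Request:
{"op": "jog_arm", "data": {"steps": [{"dp": [0.05,0.2,-0.7],"delta_rot": [0,0,0],"claw": 0},{"dp": [0.1,0.4,-1.4],"delta_rot": [0,0,0],"claw": 0},{"dp": [0.1,0.4,-2],"delta_rot": [0,0,0],"claw": 0},{"dp": [0.1,0.4,-2.4],"delta_rot": [0,0,0],"claw": 0},{"dp": [0.1,0.4,-2.6],"delta_rot": [0,0,0],"claw": 0},{"dp": [0.1,0.4,-2.7],"delta_rot": [0,0,0],"claw": 0},{"dp": [0.1,0.4,-2.7],"delta_rot": [0,0,0],"claw": 0}]}}

```text
time: 12.87
eef_pos: [0.3795, 0.2345, 0.1081]
ee_rot: [0.258, 1.556, -0.258]
force: [-0.5, -0.2, -6.5]
finger_gap: 0.013
```

Request:
{"op": "jog_arm", "data": {"steps": [{"dp": [0,0,-0.1],"delta_rot": [0,0,0],"claw": 0},{"dp": [0,0,-0.2],"delta_rot": [0,0,0],"claw": 0},{"dp": [0,0,-0.2],"delta_rot": [0,0,0],"claw": 0},{"dp": [0,0,-0.2],"delta_rot": [0,0,0],"claw": 0}]}}

```text
time: 13.2
eef_pos: [0.3796, 0.2345, 0.1064]
ee_rot: [0.258, 1.555, -0.258]
force: [0.5, 0.8, -5.3]
finger_gap: 0.0132
```

Request:
{"op": "jog_arm", "data": {"steps": [{"dp": [0,0,-0.1],"delta_rot": [0,0,0],"claw": 0},{"dp": [0,0,-0.15],"delta_rot": [0,0,0],"claw": 0},{"dp": [0,0,-0.15],"delta_rot": [0,0,0],"claw": 0},{"dp": [0,0,-0.15],"delta_rot": [0,0,0],"claw": 0}]}}

```text
time: 13.53
eef_pos: [0.3796, 0.2345, 0.1048]
ee_rot: [0.258, 1.555, -0.258]
force: [0.1, -0.1, -5.0]
finger_gap: 0.0133
```

Request:
{"op": "jog_arm", "data": {"steps": [{"dp": [0,0,-0.05],"delta_rot": [0,0,0],"claw": 0},{"dp": [0,0,-0.1],"delta_rot": [0,0,0],"claw": 0},{"dp": [0,0,-0.1],"delta_rot": [0,0,0],"claw": 0},{"dp": [0,0,-0.1],"delta_rot": [0,0,0],"claw": 0}]}}

```text
time: 13.87
eef_pos: [0.3795, 0.2345, 0.1041]
ee_rot: [0.258, 1.555, -0.258]
force: [-3.0, -1.3, 2.8]
finger_gap: 0.0131
```

The cover has touched down: the load went from −5 to +2.8 N. I'll release it, rise and back away.

Request:
{"op": "jog_arm", "data": {"steps": [{"dp": [0,0,0.05],"delta_rot": [0,0,0],"claw": 0.2},{"dp": [0,0,0.05],"delta_rot": [0,0,0],"claw": 0.35},{"dp": [0,0,0.05],"delta_rot": [0,0,0],"claw": 0.6},{"dp": [0,0,0.05],"delta_rot": [0,0,0],"claw": 0.9},{"dp": [0,0,0.05],"delta_rot": [0,0,0],"claw": 0.9},{"dp": [0,0,1],"delta_rot": [0,0,0],"claw": 0.9},{"dp": [0,0,3],"delta_rot": [0,0,0],"claw": 0.9},{"dp": [0,0,6],"delta_rot": [0,0,0],"claw": 0.9},{"dp": [0,0,9.5],"delta_rot": [0,0,0],"claw": 0.9},{"dp": [0,0,13],"delta_rot": [0,0,0],"claw": 0.9},{"dp": [0,0,16],"delta_rot": [0,0,0],"claw": 0.9},{"dp": [0,0,16],"delta_rot": [0,0,0],"claw": 0.9}]}}

```text
time: 14.87
eef_pos: [0.3822, 0.2356, 0.2697]
ee_rot: [0.263, 1.545, -0.253]
force: [1.3, -0.0, 0.1]
finger_gap: 0.0767
```

Run:
```python
from h import *
s=observe(); print(s["time"],s["eef_pos"].round(4),s["force"].round(2),s["finger_gap"])
b=capture("side"); a=capture("wrist")
im=np.hstack([cv2.resize(a["img"],(440,330)),cv2.resize(b["img"][150:330,80:276],(360,330))])
cv2.imwrite("pics/k.png",cv2.cvtColor(im,cv2.COLOR_RGB2BGR))
```

```text
14.8667 [0.3822 0.2356 0.2697] [ 1.25 -0.    0.12] 0.07671914718699224
```

View pics/k.png

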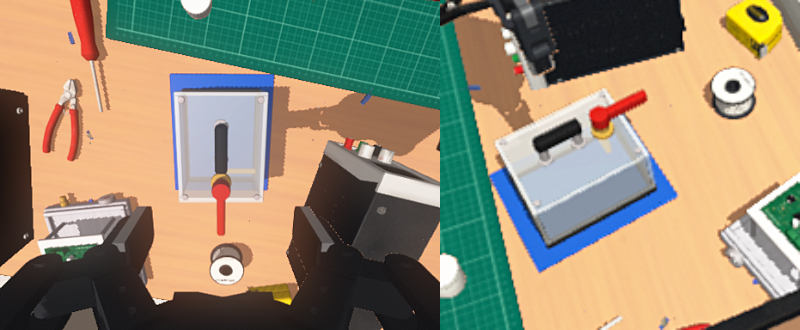

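The cover stands upright on the pad with the tap open: in the left panel its top corners are (176,92), (270,90), (268,200) and (180,203), with the lever at (221,180–233). One check of the centring follows.

Run:
```python
from h import *
a=capture("wrist"); b=capture("side")
k=512/440; C=np.array([onz(a,u*k,v*k,.09)[:2] for u,v in((176,92),(270,90),(268,200),(180,203))]); print("cover wrist",C.mean(0).round(4))
W=lambda u,v,z: onz(a,u*k,v*k,z)[:2]
A=np.radians(-19.2);ux=np.array([np.cos(A),np.sin(A)]);uy=np.array([-ux[1],ux[0]])
for q,sx,sy in(((170,74),-1,-1),((275,76),-1,1)): print("pad from wrist corner",(W(*q,.005)-sx*.09*ux-sy*.075*uy).round(4))
s=lambda x,y,z: onz(b,80+(x-440)*196/360,150+y*180/330,z)[:2]
for q,sx,sy,z in(((499,136),-1,1,.09),((617,89),1,1,.09),((656,143),1,-1,.09),((537,204),-1,-1,.09),((546,244),-1,-1,.005),((655,190),1,-1,.005)): print("cover side",(s(*q,z)-sx*.07*ux-sy*.055*uy).round(4))
for q,sx,sy in(((541,272),-1,-1),((677,191),1,-1)): print("pad side",(s(*q,.005)-sx*.09*ux-sy*.075*uy).round(4))
```

```text
cover wrist [0.3856 0.2348]
pad from wrist corner [0.3872 0.2336]
pad from wrist corner [0.3885 0.2315]
cover side [0.3985 0.2283]
cover side [0.3962 0.2157]
cover side [0.4046 0.2325]
cover side [0.4017 0.2342]
cover side [0.3929 0.2361]
cover side [0.3896 0.2314]
pad side [0.3914 0.2276]
pad side [0.3925 0.2352]
```

Wrist and side views both put the cover within a few mm of the pad centre, so I'm handing in.

```bash
python3 -c "
from plant import *
print(hand_in())"
```

```text
the job is handed in; nothing more can be done
None
```

The tap is fully open and the cover stands upright on the blue pad. I handed the job in at about 15 s of the 48 s allowed; no verdict is reported.

- **Tap:** I pushed the lever from the bar side with the shut fingers until the force rose to about 5 N and its angle stopped changing. That push slid the cover about 1.5 mm within its play on the base. The lever then measured −12° to −15°, in line with the bar at about −14°.
- **Lift and placing:** I gripped the bar across its width and lifted the cover straight up about 115 mm. The hanging load read 6 N, against about 4.5 N for 0.46 kg. I turned the cover 5° to match the pad and set it down with about 3 N of contact.
- **Last checks:** The pictures show the cover upright with the tap open and the gripper clear. The tape measure and solder reel look unmoved, judged by eye.
- **Where the views disagree:** The wrist view puts the cover within 2–3 mm of the pad centre, and the side view's lower-rim corners agree. The side view's top corners scattered by about 1 cm, mostly in +x. I took that as poor corner picking and did not resolve it.
- **Refused calls:** My first two move calls were refused for a missing key, and nothing moved.

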